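# Tuck the snow-guard strip under the eaves tiles of a chocolate hut

## Robot

A 6-joint arm with a two-finger parallel gripper is mounted at the origin on the work surface. World frame = base frame: x ahead of the robot, y to its left, z up, the work surface at z = 0. Lengths are in mm, angles in rad, forces in N, time in s.
With the tool pointing down it reaches from about 350 to 875 mm from the base axis. Payload 15.5 kg.
Tool frame: the origin (TCP) lies at the very end of the fingers, on their centre line; the grasp point (between the pads) lies 19 mm behind it (ctrl.tcp_to_grasp is the distance from the TCP to the grasp point, in mm); z points along the fingers, y is the line along which they close (so a half turn about z gives the same grasp; the last joint's range is limited). The gripper opens to 85 mm and grips with 20 to 120 N. Pads are 22 mm wide; open, the fingers measure 114 mm over their backs; the gripper's body (76 mm by 85 mm) begins 54 mm behind the grasp point. The pads swing forward as they close: fully open they stand 13 mm farther back than shut.
Start: joints at [-1.351, 0.494, 1.345, -0, 1.302, -0.096], TCP at [193.518, -594.287, 231.277] pointing down, gripper open.
Joint ranges: [-2.91, 2.91], [-0.82, 2.16], [0.22, 2.67], [-1.22, 4.37], [0.12, 2.79], [-3.08, 3.08]. Speed limits (rad/s): [1.89, 1.89, 2.57, 3.01, 3.01, 3.01].

## Interface

Orientations are given as [roll, pitch, yaw] about the fixed x, y, z axes, in that order (R = Rz(yaw) Ry(pitch) Rx(roll)).
In Python, from plant import ctrl, cams gives the robot as it stands.
- The arm moves only by the tool play_rows, never from a script. Its argument "moves" is a list that holds one entry, the list of rows, each a list of 7 numbers: the shift along the tool's x, y, z in cm, then the turn, a rotation vector about the tool's x, y, z in rad, then the closure in counts, from 0 (fully open) to 255 (shut). A call has 1 to 12 rows; each row shifts and turns the commanded pose from where the row before left it, along the tool's axes as they then stand; what a row does not reach is not made up. A row lasts 1/8 s, in which the tool goes at most 62.5 mm and 10.7 degrees, less where a joint would pass 70% of its speed; a pose out of reach is approached as far as the arm can. A call with a gripper value outside its range is refused whole. The fingers move at their own pace and stop on an object; "grip_force" is the grip in N (left out, the last holds). Time passes only in rows, so rows that do not move let the fingers close. It gives the time, the measured TCP pose, the force, the opening and the grip force at its end, in the units of the state.
- ctrl.sense(): the state, without advancing time (a new reading comes with each control period).
- cams.read_camera(name): name is "scene" or "top" or "wrist"; returns a dict with "img" (400x640x3 uint8, blue, green, red), "vfov" (degrees; the focal length in pixels is half the picture's height over the tangent of half this angle, whatever the lens; pixels are square), "cx", "cy" (the principal point, pixels), "dist_coeffs" ([k1, k2, p1, p2, k3] as OpenCV has them; the pictures are not rectified), "rvec" (rotation vector, rad) and "tvec" (3), from world to camera coordinates, as OpenCV has them. Camera axes: x right, y down, z forward; pixel columns grow to the right and rows downward; lengths in mm; the calibration is good to about 2 mm. A picture is of the moment at which its call begins. There is no depth.
- ctrl.finish_job(): hands the job in; it is judged then, once.
The state is a dict: "time_s": time; "joint_pos": joint angles; "qvel": joint speeds; "tau": joint torques, N m; "ee_pos": TCP position; "orientation": TCP orientation; "contact_force": force on the tool from outside, world axes, zero at the start; "torque": the same for the moment, N m; "grip_width": finger opening in mm; "gripper_force": force on a finger pad.
Only numpy, scipy, OpenCV 4.12 (cv2) and the standard library are available. Lean on these libraries where they do the work, as an engineer would, in place of code of your own. Each camera call takes 0.05 s, during which the arm holds its last target. There are 200 camera calls.

## Task

Pick up the white chocolate snow-guard strip from the granite slab by its upright guard and slide its thin edge well up under the lowest row of tiles on the slope of the hut's roof that faces you, square to them and centred on the row, without lifting the tiles, which are still soft. Finish holding it: keep your grip on the guard and keep the strip gently but positively pressed flat on the roof board, because it stays in your hand while it sets. Leave everything else on the table where it is.

Things in the scene. Friction and masses are not known exactly. Their poses are not given: they have to be found in the camera images.
- strip_grip (a point): where to pinch the loose L-shaped strip of white chocolate (130 mm along its y, 64 mm along x, 120 g): middle of its upright guard (12 mm thick in x, 130 mm long, 40 mm high, bumps to 46), 29 mm above the strip's underside. x points level from the guard, which stands along the rear edge, to the thin front edge, 58 mm ahead; z up. It lies guard up on the granite slab
- strip_nose_l (a point): a point on the underside of the strip's thin front edge, 60 mm to the +y side of its middle, 58 mm ahead of strip_grip and 29 mm below it; the flat tongue between guard and front edge is 5 mm thick
- strip_nose_r (a point): the same, 60 mm to the -y side of the middle
- slab: the fixed dark granite slab, 300 x 240 mm, on which the strip lies; its top is 20 mm above the table; origin under its centre
- roof (a point): near roof slope of the chocolate hut: a caramel-coloured board under dark tiles, 165 mm up the slope, 170 mm wide, falling towards the robot at 18 degrees; turned up to 0.35 rad about the vertical. Origin: middle of the eaves (lowest edge) on the board's upper face, 85 mm above the table. x points up the slope along the board, y along the eaves, z out of the board. Bare from x = 0 to 60 mm. The hut stands on foam and sinks 1 mm per 6 N
- tile_lips (a point): middle of the lower edge of the lowest tile row, on its underside: x = 60, y = 0, z = 10 mm in the roof's frame. The row of three is 142 mm wide, 6 mm thick, parallel to the board and 10 mm clear of it; this slot is 25 mm deep, to a batten at x = 85 mm. Farther up are the second row (from x = 102, 22 mm high) and a white ridge cap (from 147, 26 mm high)
- tile_l (a joint): the left (+y) tile of the lowest row, 50 mm up the slope by 46 mm wide, stuck only along its upper edge with chocolate that is still soft: the angle in rad by which its lip is lifted. 0 is lying as laid (it cannot go lower); 0.1 is the lip raised 5 mm. It yields to less than half a newton at the lip and sinks back when let go
- tile_m (a joint): the middle tile of the lowest row, 50 mm up the slope by 46 mm wide, stuck only along its upper edge with chocolate that is still soft: the angle in rad by which its lip is lifted. 0 is lying as laid (it cannot go lower); 0.1 is the lip raised 5 mm. It yields to less than half a newton at the lip and sinks back when let go
- tile_r (a joint): the right (-y) tile of the lowest row, 50 mm up the slope by 46 mm wide, stuck only along its upper edge with chocolate that is still soft: the angle in rad by which its lip is lifted. 0 is lying as laid (it cannot go lower); 0.1 is the lip raised 5 mm. It yields to less than half a newton at the lip and sinks back when let go
- tree_white: a small fir tree of white chocolate, 48 mm across and 88 mm high, standing on the granite slab beyond the strip; origin under its foot; leave it alone
- tree_milk: a small fir tree of milk chocolate, the same size, also on the slab; origin under its foot; leave it alone
- bowl: a steel bowl of chocolate drops, 144 mm across and 62 mm high, far side of the table; origin under its centre; leave it alone
- jar: a jar with a metal lid, 72 mm across and 95 mm high, at the left; origin under its centre; leave it alone
- spray: a blue spray can, 52 mm across and 190 mm high, at the right; origin under its centre; leave it alone
- fork: a thin wire dipping fork with an orange handle, 220 mm long, 20 mm high, lying on the table between hut and slab; origin at its middle on the table; leave it alone
- palette_knife: a palette knife with a brown handle, 280 mm long, 18 mm high, lying at the right; origin near its middle on the table; leave it alone
There are look-alikes about, which are no part of the job. Leave any green or turquoise look-alike of the part that bears strip_grip alone.

How it is judged:
By the outcome, as a careful person would: the job done as asked, in the order asked, and still so for the second after the job is handed in, while the arm keeps its last pose, push and grip.
It also fails if it takes over 48 s, if anything falls off the work surface, if the arm or the gripper's body presses on something with over 40 N, if the wrist force passes 120 N, or if a joint passes its speed limit or range.

## Working session

There is one attempt and no reset: what is moved stays moved. The work goes in short steps, Python scripts to look and compute and a tool call to move; the robot and the scene stay as the last step left them, time stands still between calls to the robot, and variables do not carry over. Pictures are saved under pics/ and viewed, at most 10 in all, crops included, and the job is handed in when it is done.

Besides the shell and the picture viewer there is one more tool, called after "Emit:" as name(argument=value, ...), one argument or row to a line, values as JSON. play_rows: Moves the arm, as the interface text tells. Its arguments: {"type":"object","properties":{"moves":{"type":"array","items":{"type":"array","items":{"type":"array","items":{"type":"number"}}}},"grip_force":{"type":"number"}},"required":["moves"]}

```bash
ls; mkdir -p pics
cat > h.py <<'E'
import numpy as np, cv2
from scipy.spatial.transform import Rotation as Ro
def K(c):
    f=200/np.tan(np.radians(c["vfov"])/2); return np.array([[f,0,c["cx"]],[0,f,c["cy"]],[0,0,1.]])
def ray(c,uv):
    p=cv2.undistortPoints(np.array(uv,float).reshape(-1,1,2),K(c),np.array(c["dist_coeffs"],float)).reshape(-1,2)
    R=cv2.Rodrigues(np.array(c["rvec"],float))[0]; t=np.array(c["tvec"],float).ravel()
    o=-R.T@t; d=np.c_[p,np.ones(len(p))]@R; return o,d
def atz(c,uv,z):
    o,d=ray(c,uv); s=(z-o[2])/d[:,2]; return o+d*s[:,None]
def proj(c,P):
    return cv2.projectPoints(np.array(P,float).reshape(-1,1,3),np.array(c["rvec"],float),np.array(c["tvec"],float),K(c),np.array(c["dist_coeffs"],float))[0].reshape(-1,2)
def tri(cs,uvs):
    A=np.zeros((3,3));b=np.zeros(3)
    for c,uv in zip(cs,uvs):
        o,d=ray(c,[uv]); d=d[0]/np.linalg.norm(d[0]); M=np.eye(3)-np.outer(d,d); A+=M;b+=M@o
    return np.linalg.solve(A,b)
E
python3 - <<'E'
from plant import ctrl,cams
import cv2,pickle
for n in ["scene","top"]:
    c=cams.read_camera(n); pickle.dump(c,open(n+".pkl","wb")); cv2.imwrite(f"pics/{n}0.png",cv2.resize(c["img"],(800,500),interpolation=cv2.INTER_CUBIC)); print(n,c["vfov"],c["rvec"],c["tvec"],c["dist_coeffs"])
print(ctrl.sense())
E
```

```text
pics
scene 43.225032384762216 [ 2.25357964  0.59116981 -0.24185755] [-465.70535596  -94.47977879 1636.04409187] [-0.02951603  0.          0.          0.          0.        ]
top 47.83216740832298 [ 2.1349938  -2.18203331  0.12539375] [  -4.72745358  530.37306768 1693.02427818] [-0.12579126  0.          0.          0.          0.        ]
{'time_s': 0.1, 'joint_pos': array([-1.35150852e+00,  4.94145488e-01,  1.34605822e+00,  3.95614283e-06,
        1.30250957e+00, -9.54708845e-02]), 'qvel': array([ 0.00037935, -0.00190245, -0.0031105 , -0.00033907,  0.00170445,
        0.00017829]), 'tau': array([ 4.31207838e-03, -8.83588529e+01, -3.84557426e+01,  2.74258546e-04,
        5.38178036e-03, -3.79468975e-05]), 'ee_pos': array([ 193.44310229, -593.97172639,  230.74839664]), 'orientation': array([-3.14047750e+00, -1.10620499e-04,  3.14757582e-01]), 'contact_force': array([ 0.33766705, -0.03379307,  0.1768796 ]), 'torque': array([-0.01322241, -0.00908753, -0.03013236]), 'gripper_force': 0.0, 'grip_width': 85.140188777006}
```

View pics/scene0.png

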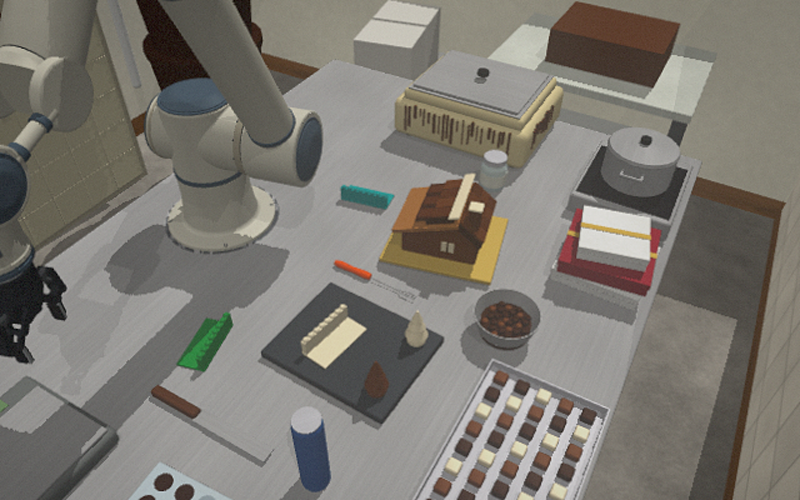

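View pics/top0.png

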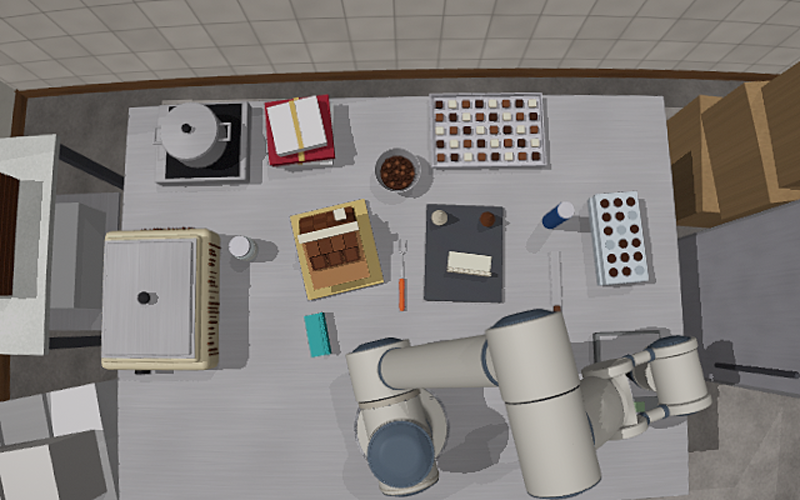

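The overview shows the strip on the slab near (470,262) in the 800 px top view, with its guard on the near side. The hut is at (335,248), with the near slope facing the robot. I'll take closer crops of both.

Run:
```python
import cv2,pickle
c=pickle.load(open("top.pkl","rb"))["img"]; cv2.imwrite("pics/top1.png",cv2.resize(c[155:250,230:410],None,fx=4.4,fy=4.4,interpolation=cv2.INTER_CUBIC))
c=pickle.load(open("scene.pkl","rb"))["img"]; cv2.imwrite("pics/scene1.png",cv2.resize(c[135:305,230:420],None,fx=3.5,fy=3.5,interpolation=cv2.INTER_CUBIC))
```

```text
(no output)
```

View pics/top1.png

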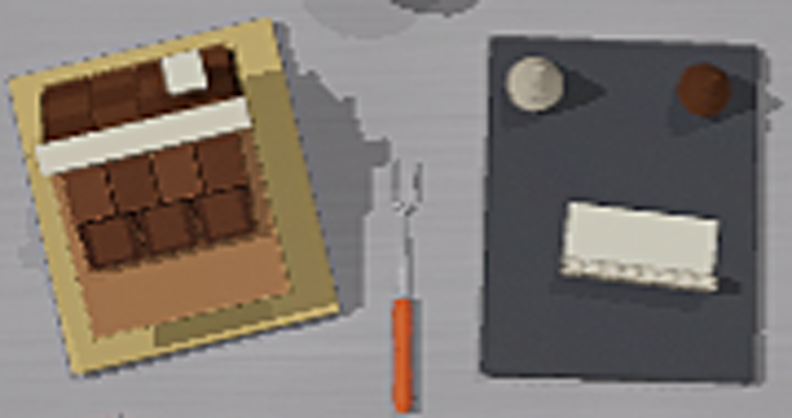

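View pics/scene1.png

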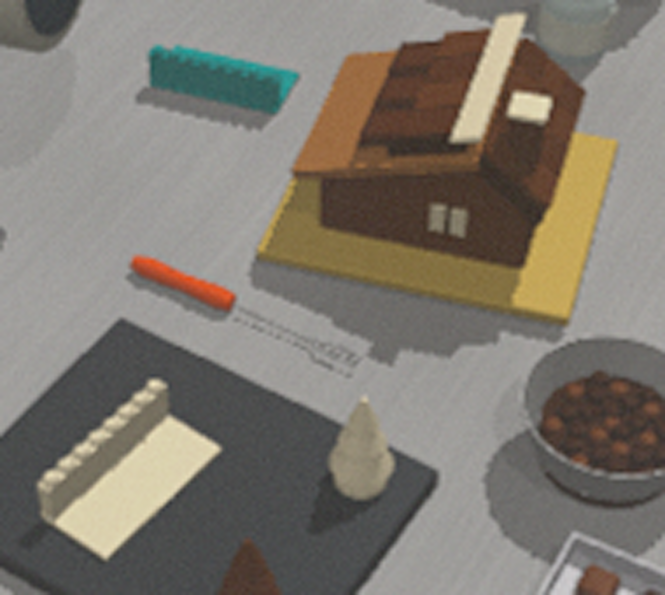

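Run:
```python
import pickle
from h import *
t=pickle.load(open("top.pkl","rb")); s=pickle.load(open("scene.pkl","rb"))
T=lambda a:(np.array(a,float)+.5)/4.4-.5+[230,155]
S=lambda a:(np.array(a,float)+.5)/3.5-.5+[230,135]
np.set_printoptions(precision=1,suppress=True)
print("front edge",atz(t,T([[571,202],[718,219]]),25))
print("front edge scene",atz(s,S([[219,450],[107,557]]),25))
print("guard rear foot scene", atz(s,S([[43,515]]),25))
print("guard rear top edge",atz(t,T([[562,272],[717,290]]),62))
print("eaves",atz(t,T([[95,338],[288,290]]),85))
print("eaves scene",atz(s,S([[348,53],[296,174]]),85))
print("board up right", [tri([t,s],[T(a),S(b)]) for a,b in [((288,290),(296,174)),((246,100),(452,138)),((38,150),(505,14))]])
print("lips",atz(t,T([[90,270],[255,233]]),85+60*np.sin(.314)+16*np.cos(.314)))
print("slab",atz(t,T([[490,37],[764,46],[757,383],[481,374]]),20))
print("trees",atz(t,T([[530,80],[702,85]]),60))
print("fork",atz(t,T([[402,405],[405,160]]),5))
```

```text
front edge [[ 535.5 -159.3   25. ]
 [ 517.8 -287.5   25. ]]
front edge scene [[ 535.4 -161.4   25. ]
 [ 518.  -285.3   25. ]]
guard rear foot scene [[ 456.6 -277.1   25. ]]
guard rear top edge [[ 471.2 -146.7   62. ]
 [ 452.8 -278.5   62. ]]
eaves [[422.1 248.1  85. ]
 [459.1  85.2  85. ]]
eaves scene [[421.1 250.7  85. ]
 [462.9  82.5  85. ]]
board up right [array([460.1,  85.9,  81.1]), array([599.5, 107.1, 164.8]), array([564.5, 277.5, 164.6])]
lips [[476.3 246.5 118.7]
 [504.1 109.7 118.7]]
slab [[ 684.8  -92.7   20. ]
 [ 671.9 -335.8   20. ]
 [ 374.1 -316.9   20. ]
 [ 387.6  -77.    20. ]]
trees [[ 638.  -124.4   60. ]
 [ 630.5 -273.    60. ]]
fork [[362.7  -7.8   5. ]
 [578.7 -15.1   5. ]]
```

Emit:
play_rows(
  moves=[
    [[0,0,0,0,0,-0.14,0],[0,0,0,0,0,-0.14,0],[0,0,0,0,0,-0.14,0],[0,0,0,0,0,-0.14,0],[0,0,0,0,0,-0.14,0],[0,0,0,0,0,-0.14,0],[0,0,0,0,0,-0.14,0],[0,0,0,0,0,-0.14,0],[3.0,1.6,0,0,0,0,0],[4.2,2.2,0,0,0,0,0],[4.2,2.2,0,0,0,0,0],[4.2,2.2,0,0,0,0,0]],
  ],
  grip_force=50,
)

```text
time_s: 1.6
ee_pos: [296.5, -449.5, 231.0]
orientation: [-3.141, -0.0, 1.434]
contact_force: [0.5, 0.5, 0.6]
grip_width: 85.6
gripper_force: 0.0
```

Emit:
play_rows(
  moves=[
    [[4.2,2.2,0,0,0,0,0],[4.2,2.2,0,0,0,0,0],[4.2,2.2,0,0,0,0,0],[4.2,2.2,0.5,0,0,0,0],[4.2,2.2,1,0,0,0,0],[3,2,1.5,0,0,0,0],[1.6,1,1.5,0,0,0,0],[0,0,1,0,0,0,0],[0,0,0,0,0,0,0]],
  ],
)

```text
time_s: 2.72
ee_pos: [468.5, -216.7, 175.5]
orientation: [-3.14, -0.0, 1.434]
contact_force: [-0.8, 0.1, 1.1]
grip_width: 85.4
gripper_force: 0.0
```

Run:
```python
from plant import ctrl,cams
from h import *
import pickle
s=ctrl.sense(); print(s["time_s"],s["ee_pos"],s["orientation"],s["contact_force"],s["joint_pos"])
c=cams.read_camera("wrist"); pickle.dump(c,open("w1.pkl","wb")); cv2.imwrite("pics/w1.png",cv2.resize(c["img"],(800,500)))
# predicted
x=np.array([.990,-.138,0]);y=np.array([.138,.990,0]);g=np.array([469.3,-215.4,49])
print(proj(c,[g+58*x+sg*65*y-[0,0,24] for sg in(1,-1)]+[g-6*x+sg*65*y+[0,0,11] for sg in (1,-1)])*1.25)
```

```text
2.725 [ 468.45134527 -216.67557089  175.51785498] [-3.13992937e+00 -4.20247349e-04  1.43438332e+00] [-0.75931788  0.08509734  1.0528769 ] [-5.48777517e-01  4.10191852e-01  1.67972524e+00 -3.23998611e-04
  1.05336787e+00 -4.12204360e-01]
[[474.86186208 151.69687345]
 [465.75916104 309.33506609]
 [388.98830386 152.75532165]
 [389.79122968 328.91062352]]
```

View pics/w1.png

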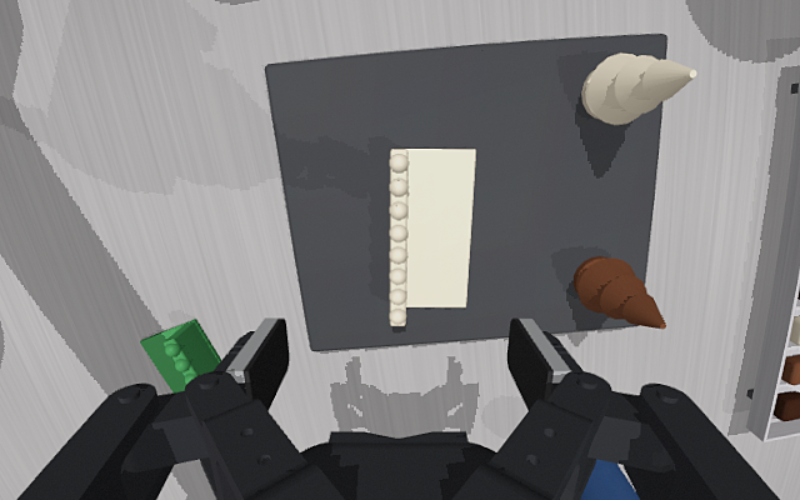

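The wrist view matches my prediction to about 2 px. The strip's front corners are at (475,149) and (466,307), with the guard along x=390. Next I'll descend and grip.

Emit:
play_rows(
  moves=[
    [[0.2,0.05,2.5,0,0,0,0],[0.1,0,3.5,0,0,0,0],[0,0,3.5,0,0,0,0],[0,0,2.5,0,0,0,0],[0,0,1.6,0,0,0,0],[0,0,0.8,0,0,0,0],[0,0,0,0,0,0,0],[0,0,0,0,0,0,120],[0,0,0,0,0,0,180],[0,0,0,0,0,0,230],[0,0,0,0,0,0,255],[0,0,0,0,0,0,255]],
  ],
  grip_force=50,
)

```text
time_s: 4.28
ee_pos: [470.3, -213.3, 32.6]
orientation: [3.141, 0.0, 1.435]
contact_force: [-1.4, 0.1, 5.6]
grip_width: 11.0
gripper_force: 49.8
```

Emit:
play_rows(
  moves=[
    [[0,0,0,0,0,0,255],[0,0,0,0,0,0,255],[0,0,0,0,0,0,255],[0,0,0,0,0,0,255]],
  ],
)

```text
time_s: 4.78
ee_pos: [470.3, -213.3, 32.5]
orientation: [3.141, 0.0, 1.435]
contact_force: [-1.0, -0.4, 6.2]
grip_width: 11.0
gripper_force: 49.8
```

```bash
cat >> h.py <<'E'
def roofR(psi): return Ro.from_euler('ZY',[psi,-np.radians(18)]).as_matrix()
O=np.array([441.5,166.6,85]); PSI=.225
def tcp(o,psi,nose,y,zb,dz=12.5): return o+roofR(psi)@np.array([nose-58,y,zb+dz])
def toolR(psi):
    R=roofR(psi); return np.c_[R[:,1],R[:,0],-R[:,2]]
E
python3 - <<'E'
from h import *
a=tcp(O,PSI,40,-100,90); R=toolR(PSI); print(a, Ro.from_matrix(R).as_euler('xyz'), R.T@(a-[470.3,-213.3,192.5])/10)
E
```

```text
[416.24725466  58.23450273 176.92098702] [2.82743339 0.         1.79579633] [27.67497445  0.26903956  1.72549061]
```

Emit:
play_rows(
  moves=[
    [[0,0,-0.5,0,0,0,255],[0,0,-1.5,0,0,0,255],[0,0,-2.5,0,0,0,255],[0,0,-3,0,0,0,255],[0,0,-3,0,0,-0.12,255],[0,0,-3,0,0,-0.12,255],[0,0,-2,-0.1,0,0,255],[0,0,-0.5,-0.1,0,0,255],[0,0,0,-0.114,0,0,255],[0,0,0,0,0,0,255]],
  ],
)

```text
time_s: 6.02
ee_pos: [468.2, -213.1, 192.8]
orientation: [2.828, -0.001, 1.673]
contact_force: [-0.7, -0.4, -2.2]
grip_width: 11.3
gripper_force: 49.1
```

Emit:
play_rows(
  moves=[
    [[0,0,0,0,0.037,-0.114,255],[2,0,0.1,0,0,0,255],[3,0.05,0.2,0,0,0,255],[3.5,0.05,0.2,0,0,0,255],[3.5,0.05,0.2,0,0,0,255],[3.5,0.05,0.2,0,0,0,255],[3.5,0.05,0.2,0,0,0,255],[3.5,0,0.2,0,0,0,255],[3,0,0.2,0,0,0,255],[2,0,0.2,0,0,0,255],[0,0,0,0,0,0,255],[0,0,0,0,0,0,255]],
  ],
)

```text
time_s: 7.52
ee_pos: [416.2, 56.7, 177.1]
orientation: [2.828, 0.0, 1.795]
contact_force: [-0.2, 0.0, -1.0]
grip_width: 11.2
gripper_force: 49.1
```

Run:
```python
from plant import ctrl,cams
from h import *
import pickle
s=ctrl.sense(); print(s["time_s"],s["ee_pos"],s["orientation"],s["contact_force"])
c=cams.read_camera("wrist"); pickle.dump((c,s),open("w2.pkl","wb")); cv2.imwrite("pics/w2.png",cv2.resize(c["img"],(800,500),interpolation=cv2.INTER_CUBIC))
R=roofR(PSI)
pts=[[0,85,0],[0,-85,0],[60,71,16],[60,-71,16],[165,85,0]]
print((proj(c,[O+R@p for p in pts])+.5)*1.25-.5)
Rt=Ro.from_euler('xyz',s["orientation"]).as_matrix()
print("nose",(proj(c,[s["ee_pos"]+Rt@np.array([sg*65,58,7.5]) for sg in(1,-1)])+.5)*1.25-.5)
```

```text
7.525 [416.21016642  56.71722848 177.07102604] [2.82772478e+00 1.69487456e-04 1.79496180e+00] [-0.15321275  0.04988721 -1.00101296]
[[428.59461002 -65.5649562 ]
 [423.72071968 230.00584766]
 [543.36955089 -48.90580955]
 [522.65556205 213.99105219]
 [709.1900732  -51.3732703 ]]
nose [[543.04092578 165.18445025]
 [512.42646235 434.72375731]]
```

View pics/w2.png

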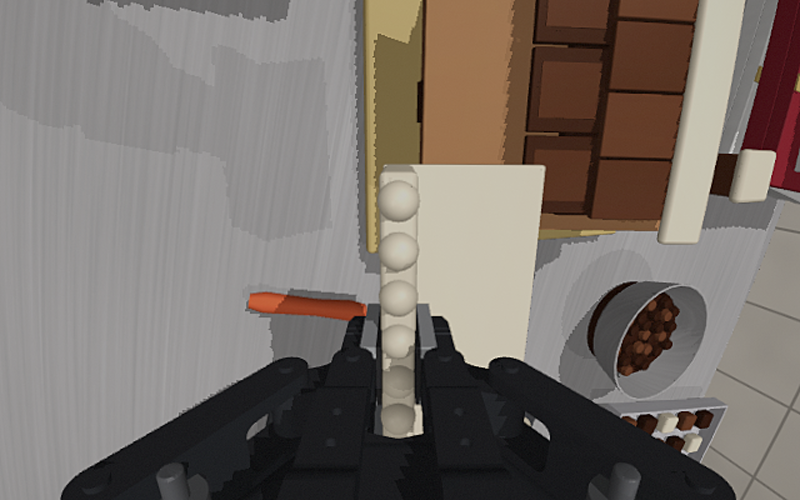

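Strip in hand: its nose corner is at (545,165) against (543,165) predicted. The eaves run (426,0)–(421,165), and the strip hides part of the roof, so I'll back off for one clear view.

Emit:
play_rows(
  moves=[
    [[-1.5,-2,-2.5,0,0,0,255],[-2,-2.5,-2.5,0,0,0,255],[-1.5,-2.5,-2,0,0,0,255],[0,0,0,0,0,0,255],[0,0,0,0,0,0,255]],
  ],
)

```text
time_s: 8.2
ee_pos: [341.7, -12.3, 221.9]
orientation: [2.827, 0.0, 1.793]
contact_force: [1.1, -0.1, -2.3]
grip_width: 11.3
gripper_force: 49.2
```

Run:
```python
from plant import ctrl,cams
from h import *
import pickle
s=ctrl.sense(); print(s["time_s"],s["ee_pos"],s["orientation"],s["contact_force"])
c=cams.read_camera("wrist"); pickle.dump((c,s),open("w3.pkl","wb"))
R=roofR(PSI)
pts=[[0,85,0],[0,-85,0],[60,71,16],[60,-71,16],[165,85,0],[165,-85,0]]
print(proj(c,[O+R@p for p in pts]))
u0,v0=400,0; im=c["img"][0:200,400:640]
cv2.imwrite("pics/w3.png",cv2.resize(im,None,fx=3,fy=3,interpolation=cv2.INTER_CUBIC))
```

```text
8.2 [341.69423501 -12.30035017 221.92898989] [2.82711527e+00 3.04545148e-04 1.79269884e+00] [ 1.09325304 -0.08359833 -2.31573662]
[[415.18331004 -74.54487852]
 [403.95802296 119.19349628]
 [488.2168029  -63.48149584]
 [471.22066731 105.25220227]
 [586.37276478 -61.39028647]
 [558.68910739 121.56364383]]
```

View pics/w3.png

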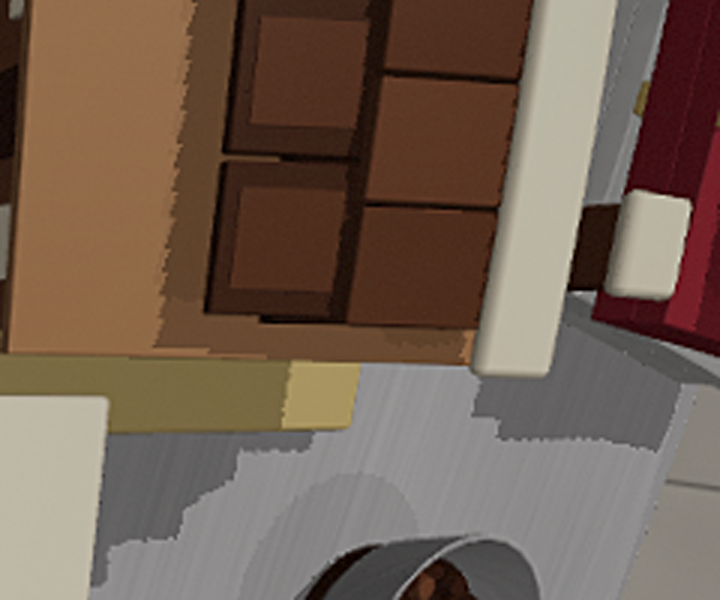

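Run:
```python
from h import *
import pickle
from scipy.optimize import least_squares
t=pickle.load(open("top.pkl","rb")); s=pickle.load(open("scene.pkl","rb")); w2,_=pickle.load(open("w2.pkl","rb")); w3,st=pickle.load(open("w3.pkl","rb"))
f=lambda k,o:lambda a:(np.array(a,float)+.5)/k-.5+o
T=f(4.4,[230,155]);S=f(3.5,[230,135]);W2=f(1.25,[0,0]);W3=f(3,[400,0])
n=None
obs=[(t,T,(95,338),(0,85,0)),(t,T,(288,290),(0,-85,0)),(t,T,(90,270),(60,71,16)),(t,T,(255,233),(60,-71,16)),
(s,S,(348,53),(0,85,0)),(s,S,(296,174),(0,-85,0)),
(w2,W2,(526,213),(60,-71,16)),(w2,W2,(530,133),(60,-24,16)),(w2,W2,(537,45),(60,24,16)),(w2,W2,(426,0),(0,n,0)),(w2,W2,(421,165),(0,n,0)),
(w3,W3,(9,352),(0,-85,0)),(w3,W3,(206,312),(60,-71,16)),(w3,W3,(222,157),(60,-24,16)),(w3,W3,(32,0),(0,n,0)),(w3,W3,(243,0),(60,n,16))]
idx=[i for i,o in enumerate(obs) if o[3][1] is None]
def res(p,use=None):
    o=p[:3];R=roofR(p[3]);r=[]
    for i,(c,F,uv,P) in enumerate(obs):
        P=list(P)
        if P[1] is None:P[1]=p[4+idx.index(i)]*100
        q=proj(c,[o+R@P])[0]-F(uv)
        sc=1.5 if c is t or c is s else .8   # mm per px
        r+=list(q*sc)
    r+=[(p[2]-85)/1.]
    return np.array(r)
p=least_squares(res,[441.5,166.6,85,.225]+[0.3]*len(idx),loss='soft_l1',x_scale=[1,1,1,.01]+[.1]*len(idx)).x
print(p[:4]);print(res(p)[:-1].reshape(-1,2).round(1).tolist())
```

```text
[4.40435247e+02 1.67419154e+02 8.44256384e+01 2.20889181e-01]
[[-0.9, 0.1], [0.3, 0.0], [-0.6, 0.3], [0.0, -1.1], [0.2, 0.4], [-1.2, -1.0], [-3.4, -0.2], [-1.4, 0.3], [-1.2, -0.5], [0.2, 0.0], [1.3, 0.0], [0.0, 0.9], [1.3, 0.5], [1.9, -0.3], [0.1, 0.0], [0.7, 0.1]]
```

```bash
cat > st.py <<'E'
from plant import ctrl,cams
from h import *
O=np.array([440.4,167.4,85]); PSI=.220
def state():
    s=ctrl.sense(); R=roofR(PSI); Rt=Ro.from_euler('xyz',s["orientation"]).as_matrix()
    q=R.T@(s["ee_pos"]-O)+[58,0,-12.5]
    print("t",round(s["time_s"],2),"nose x,y,zb",q.round(2),"roterr(tool)",Ro.from_matrix(Rt.T@toolR(PSI)).as_rotvec().round(4),"F roof",(R.T@s["contact_force"]).round(2),"M",s["torque"].round(2),s["grip_width"])
    return s,R,Rt
def need(nose,y,zb):
    s,R,Rt=state(); print("shift cm",(Rt.T@(tcp(O,PSI,nose,y,zb)-s["ee_pos"])/10).round(3))
E
python3 -c "
from st import *
need(40,0,25)"
```

```text
t 8.25 nose x,y,zb [ -28.55 -153.49  159.41] roterr(tool) [-0.0001 -0.0009  0.0031] F roof [-0.66  0.22 -0.07] M [-0.06  0.18  0.02] 11.108519279635653
shift cm [15.315  6.904 13.454]
```

Emit:
play_rows(
  moves=[
    [[1.5,0.7,0,0,0,0.003,255],[3,1.2,0,0,0,0,255],[3,1.4,1,0,0,0,255],[3,1.4,2,0,0,0,255],[2.8,1.2,2.5,0,0,0,255],[1.5,0.8,2.5,0,0,0,255],[0.5,0.2,2.5,0,0,0,255],[0,0,2,0,0,0,255],[0,0,0.9,0,0,0,255],[0,0,0,0,0,0,255],[0,0,0,0,0,0,255]],
  ],
)

```text
time_s: 9.62
ee_pos: [412.0, 161.1, 116.2]
orientation: [2.827, -0.001, 1.792]
contact_force: [0.2, 0.6, -0.8]
grip_width: 11.3
gripper_force: 49.1
```

Run:
```python
from st import *
import pickle
s,R,Rt=state()
a=cams.read_camera("wrist"); b=cams.read_camera("scene"); c=cams.read_camera("top"); pickle.dump((a,b,c),open("w4.pkl","wb"))
w=cv2.resize(a["img"][0:200,260:580],(800,500),interpolation=cv2.INTER_CUBIC)
cv2.imwrite("pics/w4.png",w)
P=[[60,71,16],[60,24,16],[60,-24,16],[60,-71,16]]
F=lambda q:(q-[260,0]+.5)*2.5-.5
print("lips",F(proj(a,[O+R@p for p in P])))
print("eaves",F(proj(a,[O+R@p for p in [[0,85,0],[0,20,0]]])))
print("nose",F(proj(a,[s["ee_pos"]+Rt@np.array([k*65,58,7.5]) for k in(1,-1)])))
```

```text
t 9.62 nose x,y,zb [40.04  0.07 26.18] roterr(tool) [ 0.0003 -0.0013  0.0008] F roof [ 0.05  0.52 -0.89] M [-0.07  0.21  0.01] 11.281649550508488
lips [[504.98701026 299.55510595]
 [478.66841793 509.37471435]
 [453.24181205 693.00936205]
 [430.32938774 845.92923321]]
eaves [[220.70559868 232.11385652]
 [213.5262095  505.9041611 ]]
nose [[436.73828634 330.83435314]
 [375.51128704 869.96179433]]
```

View pics/w4.png

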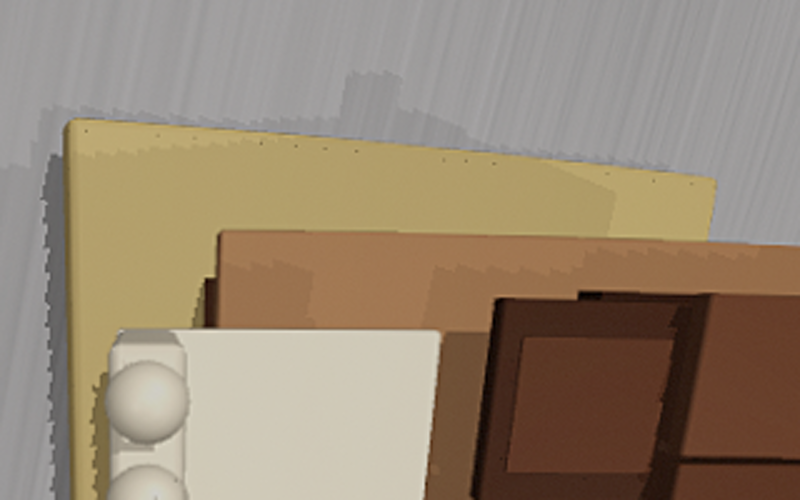

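The wrist view agrees with the model within about 1 mm: eaves corner (218,232), lip corner (497,298), strip nose corner (440,331), all square. I'll descend over the bare board, then feel for contact.

Emit:
play_rows(
  moves=[
    [[0,0,0.6,0,0,0,255],[0,0,0.7,0,0,0,255],[0,0,0.5,0,0,0,255],[0,0,0.3,0,0,0,255],[0,0,0.1,0,0,0,255],[0,0,0,0,0,0,255],[0,0,0,0,0,0,255]],
  ],
)

```text
time_s: 10.65
ee_pos: [418.7, 162.5, 95.0]
orientation: [2.827, -0.001, 1.792]
contact_force: [0.2, -0.2, -1.4]
grip_width: 11.0
gripper_force: 49.1
```

```bash
python3 -c "
from st import *
state()"
```

```text
t 10.65 nose x,y,zb [39.91 -0.    3.89] roterr(tool) [ 0.     -0.0012  0.0007] F roof [-0.25 -0.25 -1.41] M [-0.06  0.23  0.04] 11.020990474191832
```

Emit:
play_rows(
  moves=[
    [[0,0,0.1,0,0,0,255],[0,0,0.1,0,0,0,255],[0,0,0,0,0,0,255],[0,0,0,0,0,0,255]],
  ],
)

```text
time_s: 11.15
ee_pos: [419.3, 162.7, 93.0]
orientation: [2.828, -0.001, 1.792]
contact_force: [0.2, 0.0, -0.9]
grip_width: 10.8
gripper_force: 49.1
```

```bash
python3 -c "
from st import *
state()"
```

```text
t 11.15 nose x,y,zb [ 3.986e+01 -1.000e-02  1.770e+00] roterr(tool) [-0.0002 -0.0012  0.0007] F roof [-0.1   0.   -0.92] M [-0.05  0.21 -0.04] 10.835822797668381
```

Emit:
play_rows(
  moves=[
    [[0,0,0.1,0,0,0,255],[0,0,0.05,0,0,0,255],[0,0,0,0,0,0,255]],
  ],
)

```text
time_s: 11.52
ee_pos: [419.6, 162.8, 91.5]
orientation: [2.828, -0.001, 1.792]
contact_force: [-1.6, 0.3, 1.2]
grip_width: 11.3
gripper_force: 49.6
```

```bash
python3 -c "
from st import *
state()"
```

```text
t 11.53 nose x,y,zb [39.78  0.    0.27] roterr(tool) [-0.0003 -0.0012  0.0007] F roof [-1.08  0.65  1.62] M [-0.01  0.3  -0.01] 11.317623304826926
```

Emit:
play_rows(
  moves=[
    [[0,0,0.05,0,0,0,255],[0,0,0.05,0,0,0,255],[0,0,0,0,0,0,255]],
  ],
)

```text
time_s: 11.9
ee_pos: [419.6, 162.8, 90.6]
orientation: [2.828, -0.001, 1.792]
contact_force: [-5.3, 1.5, 6.8]
grip_width: 11.1
gripper_force: 50.5
```

```bash
python3 -c "
from st import *
state()"
```

```text
t 11.9 nose x,y,zb [ 3.949e+01  2.000e-02 -6.400e-01] roterr(tool) [-0.0006 -0.0012  0.0007] F roof [-2.48  2.63  7.94] M [0.05 0.52 0.01] 11.074814311768376
```

Contact begins near zb ≈ 0.5. I'll raise the strip about 2 mm clear and slide it in under the lips, in two stages.

Emit:
play_rows(
  moves=[
    [[0,0,-0.32,0,0,0,255],[0,0.3,0,0,0,0,255],[0,0.5,0,0,0,0,255],[0,0.5,0,0,0,0,255],[0,0.3,0,0,0,0,255],[0,0.2,0,0,0,0,255],[0,0,0,0,0,0,255],[0,0,0,0,0,0,255]],
  ],
)

```text
time_s: 12.9
ee_pos: [435.6, 166.3, 99.1]
orientation: [2.828, -0.001, 1.792]
contact_force: [-0.3, -0.4, -0.8]
grip_width: 11.0
gripper_force: 49.1
```

Run:
```python
from st import *
import pickle
state()
a=cams.read_camera("wrist"); b=cams.read_camera("scene")
x=cv2.resize(a["img"][80:240,300:540],(600,400),interpolation=cv2.INTER_CUBIC)
y=cv2.resize(b["img"][130:190,300:390],(600,400)[:2],interpolation=cv2.INTER_CUBIC)[:, :]
cv2.imwrite("pics/w5.png",cv2.resize(np.vstack([x,y]),(450,600)))
```

```text
t 12.9 nose x,y,zb [ 5.768e+01 -1.000e-02  2.460e+00] roterr(tool) [-0.0004 -0.0012  0.0007] F roof [-0.66 -0.31 -0.67] M [-0.03  0.23 -0.04] 10.966150245086716
```

View pics/w5.png

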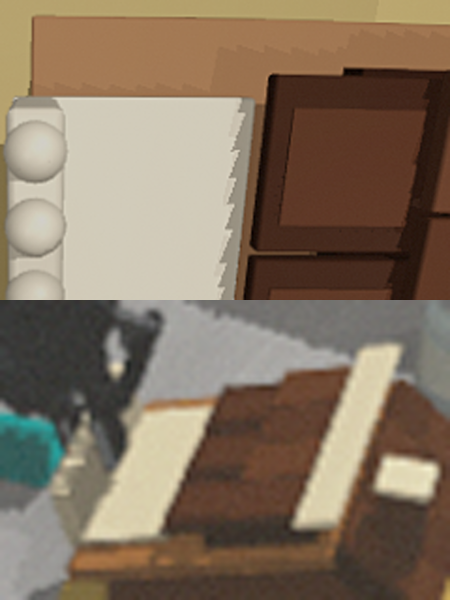

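The wrist half shows the strip's front edge (x≈250) parallel to the lips (x≈265), about 3 mm short of them. It is centred, with the tiles undisturbed, so I'll slide it in.

Emit:
play_rows(
  moves=[
    [[0,0.3,0,0,0,0,255],[0,0.4,0,0,0,0,255],[0,0.4,0,0,0,0,255],[0,0,0,0,0,0,255]],
  ],
)

```text
time_s: 13.5
ee_pos: [446.5, 168.7, 102.8]
orientation: [2.827, -0.001, 1.792]
contact_force: [-0.3, -0.2, -0.9]
grip_width: 11.2
gripper_force: 49.1
```

```bash
python3 -c "
from st import *
state()"
```

```text
t 13.5 nose x,y,zb [ 6.942e+01 -2.000e-02  2.480e+00] roterr(tool) [ 0.0005 -0.0012  0.0006] F roof [-0.63 -0.08 -0.79] M [-0.04  0.22 -0.01] 11.244145562333618
```

Emit:
play_rows(
  moves=[
    [[0,0.3,0,0,0,0,255],[0,0.4,0,0,0,0,255],[0,0.3,0,0,0,0,255],[0,0.15,0,0,0,0,255],[0,0,0,0,0,0,255],[0,0,0,0,0,0,255]],
  ],
)

```text
time_s: 14.25
ee_pos: [456.5, 171.0, 106.1]
orientation: [2.828, -0.001, 1.792]
contact_force: [-0.3, -0.2, -0.5]
grip_width: 11.1
gripper_force: 49.1
```

```bash
python3 -c "
from st import *
state()"
```

```text
t 14.25 nose x,y,zb [80.2   0.    2.45] roterr(tool) [-0.0004 -0.0012  0.0007] F roof [-0.45 -0.16 -0.37] M [-0.05  0.2   0.02] 11.13103430674827
```

Emit:
play_rows(
  moves=[
    [[0,0,0.1,0,0,0,255],[0,0,0.1,0,0,0,255],[0,0,0.05,0,0,0,255],[0,0,0.03,0,0,0,255],[0,0,0,0,0,0,255],[0,0,0,0,0,0,255]],
  ],
)

```text
time_s: 15.0
ee_pos: [457.1, 171.2, 103.4]
orientation: [2.828, -0.001, 1.792]
contact_force: [-4.7, 1.2, 5.1]
grip_width: 11.3
gripper_force: 50.2
```

Run:
```python
from st import *
import time
for i in range(3): state(); cams.read_camera("top")
```

```text
t 15.0 nose x,y,zb [ 8.003e+01  4.000e-02 -2.600e-01] roterr(tool) [-0.0006 -0.0012  0.0007] F roof [-2.55  2.24  6.2 ] M [-0.03  0.6  -0.  ] 11.255309111756445
t 15.05 nose x,y,zb [ 8.004e+01  4.000e-02 -2.600e-01] roterr(tool) [-0.0006 -0.0012  0.0007] F roof [-2.73  2.12  4.8 ] M [-0.02  0.53  0.05] 11.132601182812612
t 15.1 nose x,y,zb [ 8.004e+01  5.000e-02 -2.600e-01] roterr(tool) [-0.0006 -0.0012  0.0007] F roof [-3.24  1.87  6.25] M [-0.02  0.59  0.01] 11.018230027047425
```

Run:
```python
from st import *
import pickle
a=cams.read_camera("wrist"); b=cams.read_camera("scene"); s0=pickle.load(open("scene.pkl","rb"))
x=cv2.resize(a["img"][60:260,290:590],(600,400),interpolation=cv2.INTER_CUBIC)
f=lambda c:cv2.resize(c["img"][130:210,290:410],(300,200),interpolation=cv2.INTER_CUBIC)
cv2.imwrite("pics/w6.png",np.vstack([x,np.hstack([f(s0),f(b)])]))
state()
```

```text
t 15.25 nose x,y,zb [ 8.002e+01  6.000e-02 -2.600e-01] roterr(tool) [-0.0007 -0.0012  0.0007] F roof [-2.34  1.48  5.49] M [-0.03  0.65  0.  ] 11.09320800060418
```

View pics/w6.png

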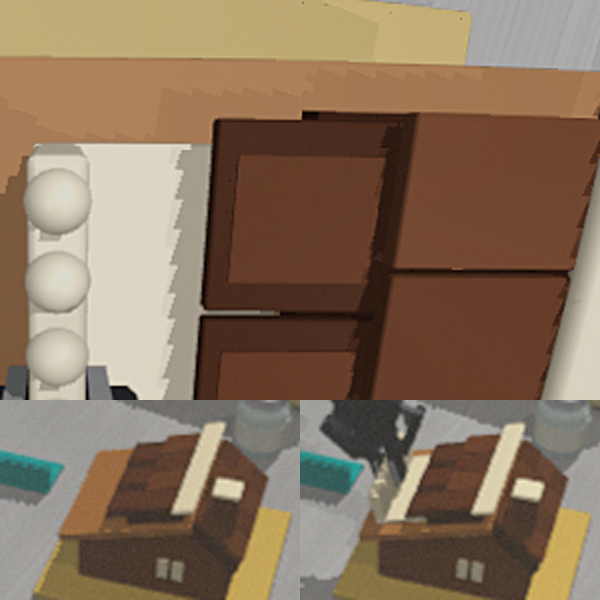

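The strip's edge is under the row: white shows through the tile joint from x=200 to 278, about 20 mm deep. It lies parallel to the lips, the tiles are flat as before, and it is pressed at about 6 N. I'll hand it in.

```bash
python3 -c "
from plant import ctrl
print(ctrl.finish_job())"
```

```text
the job is handed in; nothing more can be done
None
```

I handed the job in at about 15 s of the 48 s allowed: the strip is about 20 mm under the lowest tile row, square and centred, still gripped and pressed on the board at about 6 N, and the last pictures show no tile lifted; the judge's verdict was not shown.

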